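Pack the exhibition lamps back into their cartons

ROBOT

A 6-joint arm with a two-finger parallel gripper is mounted at the origin on the work surface. World frame = base frame: x ahead of the robot, y to its left, z up, the work surface at z = 0. Lengths are in m, angles in rad, forces in N, time in s.
With the tool pointing down it reaches from about 0.35 to 0.875 m from the base axis. Payload 4.2 kg.
Tool frame: the origin (TCP) lies at the very end of the fingers, on their centre line; the grasp point (between the pads) lies 19 mm behind it; z points along the fingers, y is the line along which they close (so a half turn about z gives the same grasp; the last joint's range is limited). The gripper opens to 85 mm and grips with 20 to 120 N. Pads are 22 mm wide; open, the fingers measure 114 mm over their backs; the gripper's body (76 mm by 85 mm) begins 54 mm behind the grasp point. The pads swing forward as they close: fully open they stand 13 mm farther back than shut.
Start: joints at [1.491, 0.385, 0.008, 0, -1.194, -0.259], TCP at [0.208, 0.589, 0.203] pointing down, gripper open.
Joint ranges: [-3.14, 3.14], [-1.21, 2.06], [-1.07, 1.41], [-3.16, 2.05], [-2.99, -0.16], [-3.1, 3.1]. Speed limits (rad/s): [2.79, 2.79, 3.14, 3.14, 3.14, 3.14].

INTERFACE

Orientations are given as a unit quaternion [x, y, z, w].
In Python, from workcell import robot, status, cams, hand_in, nets gives the robot as it stands. Calls block until the motion is done:
- robot.move_pose(position, orientation): joint-space move of the TCP to a pose.
- robot.move_linear(position, rotation=None, v=0.15): straight line of the TCP; rotation=None keeps the orientation; v is the mean speed in m/s.
- robot.set_joints(angles): joint-space move.
- robot.gripper_to(opening, effort=None): finger opening in m; effort is the grip in N (None keeps the last); returns when the fingers have stopped.
- robot.pause(seconds).
- robot.solve_ik(position, orientation): joint angles nearest the present ones, or None.
- status.observe(): the state.
- cams.capture(name): name is "scene" or "side" or "wrist"; returns (picture, depth): 384x512x3 uint8, red, green, blue; 384x512 float32, m along the optical axis (not along the pixel's ray), 0 where there is no reading.
- cams.camera_params(name): a dict with "fx", "fy", "cx", "cy" (pixels), "rvec" (rotation vector, rad) and "tvec" (3), from world to camera coordinates, as OpenCV has them. Camera axes: x right, y down, z forward; pixel columns grow to the right and rows downward; lengths in m; the calibration is good to about 2 mm. The wrist camera is an equidistant fisheye: a pixel r from the principal point sees the ray r / f radians off the axis. A picture is of the moment at which its call begins: read the wrist's pose just before it. camera_params takes no time and is no camera call; for the wrist camera it gives the pose at the moment of the call.
A pose or a line that the arm cannot do raises robot.PlanningError and nothing moves.
- hand_in(): hands the job in; it is judged then, once.
Trained networks look in the newest picture that a camera, given by its name, has taken for a name from the list of things; names that differ only in an ending like _2 or _b are one class to them, and where a whole thing is asked for, a point or a joint stands for the part that bears it (a point fixed in the world has none). Each returns a list of dicts, best first, with "conf" (0 to 1); they miss things now and then, are a little off and sometimes report something else, mostly with a low value. They report only what shows in the picture. A call takes as long as a camera call.
- nets.recognise(camera, target): "bbox" ([left, top, right, bottom] as shares, 0 to 1, of the picture: columns of its width, rows of its height, round what is visible of it).
- nets.cut_out(camera, target): "pixels" (384x512 bool, what is visible of it) and "bbox" ([left, top, right, bottom] as shares, 0 to 1, of the picture: columns of its width, rows of its height, round what is visible of it).
- nets.place_of(camera, target): "xy" ([column, row] as shares, 0 to 1, of the picture: columns of its width, rows of its height: a listed point, or the origin of a listed thing).
The state is a dict: "time_s": time; "qpos": joint angles; "joint_vel": joint speeds; "joint_torque": joint torques, N m; "tcp_pos": TCP position; "ee_rot": TCP orientation; "wrist_force": force on the tool from outside, world axes, zero at the start; "wrist_torque": the same for the moment, N m; "opening": finger opening in m; "grip_force": force on a finger pad.
Only numpy, scipy, OpenCV 4.12 (cv2) and the standard library are available. Lean on these libraries where they do the work, as an engineer would, in place of code of your own. Each camera call takes 0.05 s, during which the arm holds its last target. There are 200 camera calls.

TASK

Pack the four loose reflector lamps back into the partitioned cartons: each large lamp into an empty cell of the carton that holds large lamps, each small lamp into an empty cell of the carton that holds small ones. Every lamp must stand face down with its cap up, flat on the carton's floor, one to a cell; set each down gently, never dropping it, and leave the tape roll, the clamp-lamp head and the steel bracket where they are.

Things in the scene. Friction and masses are not known exactly. Their poses are not given: they have to be found in the camera images.
- large_lamp_1: large white LED reflector lamp, 95 mm wide, 94 mm tall, 0.22 kg, standing face down, cap up. Rim 95 mm wide, 12 mm high; then a ribbed cone narrowing to 33 mm wide at height 60 mm; from 60 to 89 mm the steel cap, a cylinder 26.6 mm wide to grip by; black tip up to 94 mm. Origin: centre of the flat face (underside), z up through the cap. The two large lamps are alike
- large_lamp_2: large white LED reflector lamp, 95 mm wide, 94 mm tall, 0.22 kg, standing face down, cap up. Rim 95 mm wide, 12 mm high; then a ribbed cone narrowing to 33 mm wide at height 60 mm; from 60 to 89 mm the steel cap, a cylinder 26.6 mm wide to grip by; black tip up to 94 mm. Origin: centre of the flat face (underside), z up through the cap. The two large lamps are alike
- small_lamp_1: small white LED reflector lamp, 63 mm wide, 86 mm tall, 0.11 kg, standing face down, cap up. Rim 63 mm wide, 10 mm high; then a ribbed cone narrowing to 29 mm wide at height 54 mm; from 54 to 81 mm the steel cap, a cylinder 26.6 mm wide to grip by; black tip up to 86 mm. Origin: centre of the flat face (underside), z up through the cap. The two small lamps are alike
- small_lamp_2: small white LED reflector lamp, 63 mm wide, 86 mm tall, 0.11 kg, standing face down, cap up. Rim 63 mm wide, 10 mm high; then a ribbed cone narrowing to 29 mm wide at height 54 mm; from 54 to 81 mm the steel cap, a cylinder 26.6 mm wide to grip by; black tip up to 86 mm. Origin: centre of the flat face (underside), z up through the cap. The two small lamps are alike
- large_carton: carton of large lamps: open cardboard, fixed, 228 x 228 mm, walls 100 mm high, walls and floor 4 mm thick, partitions up to 59 mm, flaps hanging outside its -x and +x walls. 2 x 2 cells, 108 mm clear, centred at x = +-56, y = +-56 mm. Origin: centre of underside, z up, x and y along the walls. Cells (-56,-56) and (56,56) hold lamps (fixed, cap up); (-56,56) and (56,-56) are empty
- small_carton: carton of small lamps: open cardboard, fixed, 164 (x) x 244 (y) mm, walls 92 mm high, walls and floor 4 mm thick, partitions up to 54 mm, flaps hanging outside its -x and +x walls. 2 x 3 cells, 76 mm clear, centred at x = +-40, y = -80, 0, 80 mm. Origin: centre of underside, z up, x and y along the walls. The corner cells hold lamps (fixed, cap up); the middle ones, (-40,0) and (40,0), are empty
- tape_roll: bystander: a roll of brown packing tape lying flat, 100 mm across, 48 mm high, hole 76 mm. Origin: centre of the underside
- shade: bystander: the head of a clamp lamp, an aluminium shade standing mouth down, 120 mm across below, with a black socket on top, 135 mm tall. Origin: centre of the mouth, on the bench
- bracket: bystander: a piece of steel angle, one leg flat on the bench, 130 mm long (its y axis), 40 mm wide, 40 mm high. Origin: centre of the underside

How it is judged:
At the end, for the whole second after the job is handed in: Large lamps in the two empty cells of the large carton, small lamps in those of the small carton, one to a cell: within 15 mm of the cell centre along both walls, origin under 12 mm above the carton underside, cap up within 0.12 rad, released and at rest (((x of large_lamp_1 in the frame of large_carton between -0.071 and -0.041 m and y of large_lamp_1 in the frame of large_carton between 0.041 and 0.071 m and x of large_lamp_2 in the frame of large_carton between 0.041 and 0.071 m and y of large_lamp_2 in the frame of large_carton between -0.071 and -0.041 m) or (x of large_lamp_1 in the frame of large_carton between 0.041 and 0.071 m and y of large_lamp_1 in the frame of large_carton between -0.071 and -0.041 m and x of large_lamp_2 in the frame of large_carton between -0.071 and -0.041 m and y of large_lamp_2 in the frame of large_carton between 0.041 and 0.071 m)) and ((x of small_lamp_1 in the frame of small_carton between -0.055 and -0.025 m and y of small_lamp_1 in the frame of small_carton between -0.015 and 0.015 m and x of small_lamp_2 in the frame of small_carton between 0.025 and 0.055 m and y of small_lamp_2 in the frame of small_carton between -0.015 and 0.015 m) or (x of small_lamp_1 in the frame of small_carton between 0.025 and 0.055 m and y of small_lamp_1 in the frame of small_carton between -0.015 and 0.015 m and x of small_lamp_2 in the frame of small_carton between -0.055 and -0.025 m and y of small_lamp_2 in the frame of small_carton between -0.015 and 0.015 m)) and z of each of large_lamp_1, large_lamp_2 in the frame of large_carton below 0.012 m and angle between each of large_lamp_1, large_lamp_2, small_lamp_1, small_lamp_2's own z axis and vertical below 0.12 rad and linear speed of each of large_lamp_1, large_lamp_2, small_lamp_1, small_lamp_2 below 0.02 m/s and angular speed of each of large_lamp_1, large_lamp_2, small_lamp_1, small_lamp_2 below 0.2 rad/s and z of each of small_lamp_1, small_lamp_2 in the frame of small_carton below 0.012 m); the robot touches nothing.
It fails at once if the tape roll, the clamp-lamp head or the steel bracket is shifted by more than 3 cm (distance of any of tape_roll, shade, bracket from where it was at the start of the episode above 0.03 m).
It fails at once if a lamp is dropped: it moves free of the gripper at more than 0.8 m/s (a fall of about 3 cm) ((contact force between large_lamp_1 and the fingers below 0.01 N and linear speed of large_lamp_1 above 0.8 m/s) or (contact force between large_lamp_2 and the fingers below 0.01 N and linear speed of large_lamp_2 above 0.8 m/s) or (contact force between small_lamp_1 and the fingers below 0.01 N and linear speed of small_lamp_1 above 0.8 m/s) or (contact force between small_lamp_2 and the fingers below 0.01 N and linear speed of small_lamp_2 above 0.8 m/s)).
It also fails if it takes over 96 s, if anything falls off the work surface, if the arm or the gripper's body presses on something with over 40 N, if the wrist force passes 120 N, or if a joint passes its speed limit or range.

## Working session

There is one attempt and no reset: what is moved stays moved. The work goes in short steps, each a Python script; the robot and the scene stay as the last script left them, time stands still between calls to the robot, and variables do not carry over. Pictures are saved under pics/ and viewed, at most 14 in all, crops included, and the job is handed in when it is done.

```bash
mkdir -p pics; ls; python3 - <<'E'
from workcell import robot,status,cams,nets
import cv2,numpy as np
s=status.observe();print({k:np.round(v,3) for k,v in s.items()})
for c in("scene","side"):
    p,d=cams.capture(c);cv2.imwrite(f"pics/{c}0.png",p[:,:,::-1]);np.savez(f"{c}0.npz",p=p,d=d)
    print(c,cams.camera_params(c))
    for t in("large_lamp_1","small_lamp_1","large_carton","small_carton"):
        print(t,[(np.round(np.array(r["xy"])*[512,384]),round(r["conf"],2)) for r in nets.place_of(c,t)])
E
```

```text
pics
{'time_s': np.float64(0.0), 'qpos': array([ 1.491,  0.386,  0.007, -0.   , -1.194, -0.259]), 'joint_vel': array([ 0.   ,  0.   , -0.002, -0.   , -0.002, -0.003]), 'joint_torque': array([ 0.0000e+00, -3.9229e+01,  1.8840e+01,  4.1860e+00, -5.0000e-03,
       -0.0000e+00]), 'tcp_pos': array([0.208, 0.589, 0.202]), 'ee_rot': array([ 0.986, -0.169, -0.   ,  0.001]), 'wrist_force': array([-0.512, -0.354,  0.412]), 'wrist_torque': array([-0.075,  0.018, -0.046]), 'grip_force': np.float64(0.0), 'opening': np.float64(0.085)}
scene {'fx': 351.98812474978257, 'fy': 351.98812474978257, 'cx': 256.8131723744993, 'cy': 192.05864340784362, 'rvec': array([ 1.87490017,  1.92330586, -0.58885442]), 'tvec': array([ 0.00372548, -0.47487302,  1.2339261 ])}
large_lamp_1 [(array([279., 204.]), 0.89), (array([219., 232.]), 0.84)]
small_lamp_1 [(array([278., 154.]), 0.57)]
large_carton [(array([142., 165.]), 0.58), (array([281., 205.]), 0.25)]
small_carton [(array([365., 173.]), 0.85)]
side {'fx': 461.85448934270426, 'fy': 461.85448934270426, 'cx': 253.05372338258246, 'cy': 189.900122314915, 'rvec': array([ 1.98948663, -0.82388887,  0.47314678]), 'tvec': array([-0.42658795,  0.26248511,  0.89812621])}
large_lamp_1 [(array([235., 196.]), 0.94), (array([292., 201.]), 0.8)]
small_lamp_1 [(array([191., 217.]), 0.8), (array([245., 224.]), 0.7)]
large_carton []
small_carton [(array([158., 178.]), 0.81)]
```

View pics/scene0.png

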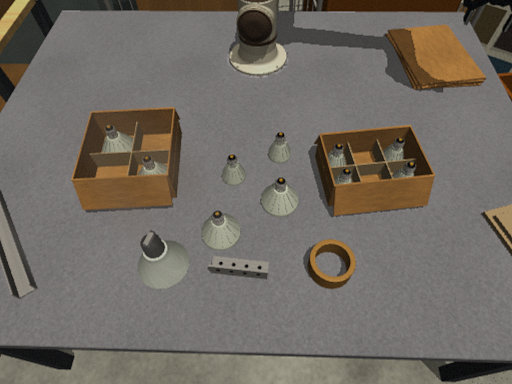

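View pics/side0.png

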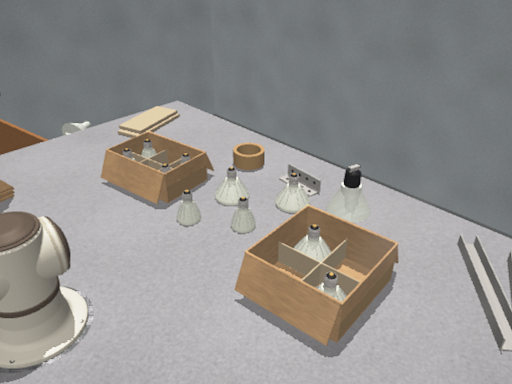

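The scene view shows the large carton at (130,160), with its empty cells top right and bottom left. The small carton is at (375,170) with its middle column empty. The large lamp tips are at about (218,215) and (281,180), and the small ones at (232,157) and (280,134). Next I'll locate everything from the merged depth clouds.

```bash
cat > h.py <<'E'
import numpy as np,cv2
from scipy.optimize import least_squares
from workcell import cams
def cloud(c,d,par=None):
    k=par or cams.camera_params(c);R=cv2.Rodrigues(np.array(k["rvec"]))[0];t=np.array(k["tvec"])
    v,u=np.mgrid[:384,:512];x=(u-k["cx"])/k["fx"];y=(v-k["cy"])/k["fy"]
    P=np.dstack([x*d,y*d,d]);W=(P-t)@R
    W[d<=0]=np.nan
    return W
E
python3 - <<'E'
from h import *
from scipy.ndimage import label
Ws=[]
for c in("scene","side"):
    W=cloud(c,np.load(c+"0.npz")["d"]);Ws.append(W)
    P=W.reshape(-1,3);P=P[np.isfinite(P[:,0])]
    q=P[(abs(P[:,2])<.01)&(P[:,0]>.3)&(P[:,0]<.8)&(abs(P[:,1])<.5)];print(c,"table z",np.median(q[:,2]))
A=np.vstack([W.reshape(-1,3) for W in Ws]);src=np.repeat([0,1],384*512)
m=(A[:,0]>.3)&(A[:,0]<1)&(abs(A[:,1])<.6)&(A[:,2]>.02)&(A[:,2]<.16)
A=A[m];src=src[m]
g=np.zeros((140,240),bool);ij=np.floor((A[:,:2]-[.3,-.6])/.005).astype(int);g[ij[:,0],ij[:,1]]=1
L,n=label(g,np.ones((3,3)));l=L[ij[:,0],ij[:,1]]
for i in range(1,n+1):
    Q=A[l==i];s=src[l==i]
    if len(Q)<60: continue
    print(i,len(Q),"c",Q.mean(0).round(3),"min",Q.min(0).round(3),"max",Q.max(0).round(3))
    T=Q[(Q[:,2]>.055)&(Q[:,2]<.1)]
    if Q[:,2].max()<.11 and np.ptp(Q[:,0])<.13 and len(T)>8:
        for k in(0,1,2):
            U=T if k==2 else T[s[(Q[:,2]>.055)&(Q[:,2]<.1)]==k]
            if len(U)>4:
                f=least_squares(lambda c:np.hypot(*(U[:,:2]-c).T)-.0133,U[:,:2].mean(0),loss="soft_l1",f_scale=.002);print("  cap",k,len(U),f.x.round(4),U[:,2].max().round(3))
    if len(Q)>1500 or np.ptp(Q[:,0])>.14:
        zt=Q[:,2]; 
        for k in (0,1,2):
            sel=(zt>.07)&((s==k)|(k==2))
            U=Q[sel][:,:2].astype(np.float32)
            if len(U)>20: print("  rect",k,cv2.minAreaRect(U))
np.save("cl.npy",np.c_[A,src])
E
```

```text
scene table z -0.0012882548490918775
side table z 0.0016432867382085454
1 19841 c [ 0.482 -0.323  0.063] min [ 0.327 -0.444  0.02 ] max [ 0.645 -0.196  0.105]
  rect 0 ((0.49177098274230957, -0.32009321451187134), (0.24893434345722198, 0.22982746362686157), 4.9373369216918945)
  rect 1 ((0.48333731293678284, -0.3188762068748474), (0.25894054770469666, 0.2305426150560379), 5.091656684875488)
  rect 2 ((0.4850570559501648, -0.31956157088279724), (0.2622447907924652, 0.23221318423748016), 5.0916571617126465)
2 11439 c [0.512 0.302 0.059] min [0.378 0.166 0.02 ] max [0.642 0.437 0.097]
  rect 0 ((0.5099791288375854, 0.3030551075935364), (0.18695053458213806, 0.24656078219413757), 7.934540271759033)
  rect 1 ((0.5047044157981873, 0.30441558361053467), (0.18964189291000366, 0.2535760998725891), 9.611421585083008)
  rect 2 ((0.5071714520454407, 0.3048035502433777), (0.19246628880500793, 0.2521534562110901), 8.47872257232666)
3 1040 c [ 0.44  -0.378  0.061] min [ 0.393 -0.422  0.02 ] max [ 0.475 -0.34   0.102]
  cap 0 228 [ 0.435  -0.3808] 0.098
  cap 1 390 [ 0.4362 -0.3804] 0.1
  cap 2 618 
[... 1719 characters left out ...]
.842 -0.47   0.035]
15 2817 c [ 0.772 -0.197  0.066] min [ 0.719 -0.25   0.02 ] max [ 0.822 -0.15   0.139]
  rect 0 ((0.7755908966064453, -0.19567343592643738), (0.04503796994686127, 0.0529443696141243), 19.077159881591797)
  rect 1 ((0.7644454836845398, -0.20151294767856598), (0.04585961624979973, 0.051477253437042236), 36.33259963989258)
  rect 2 ((0.7708338499069214, -0.1986703872680664), (0.0549674816429615, 0.05519374832510948), 76.22346496582031)
16 1607 c [0.772 0.181 0.04 ] min [0.72 0.13 0.02] max [0.823 0.237 0.053]
17 362 c [ 0.802 -0.545  0.027] min [ 0.729 -0.599  0.02 ] max [ 0.862 -0.501  0.034]
18 533 c [ 0.794 -0.024  0.033] min [ 0.783 -0.087  0.02 ] max [0.806 0.045 0.045]
```

```bash
python3 - <<'E'
from h import *
A=np.load("cl.npy")
def fit(c0,hx,hy,zlo,zhi,yaw0):
    for k in(0,1,2):
        P=A[(abs(A[:,0]-c0[0])<.17)&(abs(A[:,1]-c0[1])<.17)&(A[:,2]>zlo)&(A[:,2]<zhi)&((A[:,3]==k)|(k==2))][:,:2]
        def r(p):
            c,s=np.cos(p[2]),np.sin(p[2]);q=(P-p[:2])@np.array([[c,-s],[s,c]])
            d=np.abs(q)-[hx,hy]
            return np.where(d.max(1)>0,np.hypot(*np.maximum(d,0).T),d.max(1))
        f=least_squares(r,[*c0,yaw0],loss="cauchy",f_scale=.002)
        print(k,len(P),f.x.round(4),"med",np.median(abs(f.fun)).round(4))
fit((.485,-.32),.112,.112,.090,.106,.09)
fit((.5086,.305),.08,.12,.084,.098,.145)
# caps inside cartons
for c in((.54,-.27),(.46,.375),(.436,-.3805),(.481,.2207),(.5366,.3898),(.56,.232)):
    U=A[(np.hypot(A[:,0]-c[0],A[:,1]-c[1])<.03)&(A[:,2]>.064)&(A[:,2]<.092)][:,:2]
    for _ in range(4):
        f=least_squares(lambda c:np.hypot(*(U-c).T)-.0133,U.mean(0) if _==0 else f.x,loss="cauchy",f_scale=.002)
    print(c,len(U),f.x.round(4))
E
```

```text
0 1380 [ 0.4879 -0.3192  0.0865] med 0.0019
1 2381 [ 0.4835 -0.3205  0.0859] med 0.002
2 3761 [ 0.4852 -0.32    0.0865] med 0.0021
0 1189 [0.5106 0.3024 0.1442] med 0.002
1 985 [0.5068 0.303  0.1417] med 0.0025
2 2174 [0.5093 0.3027 0.1435] med 0.0024
(0.54, -0.27) 257 [ 0.5368 -0.2588]
(0.46, 0.375) 190 [0.458  0.3792]
(0.436, -0.3805) 297 [ 0.4354 -0.3799]
(0.481, 0.2207) 178 [0.4812 0.2212]
(0.5366, 0.3898) 201 [0.5365 0.39  ]
(0.56, 0.232) 183 [0.5595 0.2326]
```

```bash
cat >> h.py <<'E'
from workcell import robot,status
def q(psi): return [np.cos(psi/2),np.sin(psi/2),0,0]
def wcloud(name=None):
    k=cams.camera_params("wrist");p,d=cams.capture("wrist")
    if name: cv2.imwrite(f"pics/{name}.png",p[:,:,::-1])
    R=cv2.Rodrigues(np.array(k["rvec"]))[0];t=np.array(k["tvec"])
    v,u=np.mgrid[:384,:512];a=(u-k["cx"])/k["fx"];b=(v-k["cy"])/k["fy"];th=np.hypot(a,b)+1e-9
    s=np.tan(np.minimum(th,1.3))/th*d
    W=(np.dstack([a*s,b*s,d])-t)@R;W[(d<=0)|(th>1.2)]=np.nan
    return W
def cap(W,c,lo,hi,n=5):
    P=W.reshape(-1,3);U=P[(np.hypot(P[:,0]-c[0],P[:,1]-c[1])<.03)&(P[:,2]>lo)&(P[:,2]<hi)][:,:2]
    if len(U)<n: return None
    return least_squares(lambda c:np.hypot(*(U-c).T)-.0133,c,loss="cauchy",f_scale=.002).x.round(4),len(U)
def rect(W,c0,hx,hy,zlo,zhi,yaw0):
    A=W.reshape(-1,3)
    P=A[(abs(A[:,0]-c0[0])<.17)&(abs(A[:,1]-c0[1])<.17)&(A[:,2]>zlo)&(A[:,2]<zhi)][:,:2]
    def r(p):
        c,s=np.cos(p[2]),np.sin(p[2]);q=(P-p[:2])@np.array([[c,-s],[s,c]])
        d=np.abs(q)-[hx,hy]
        return np.where(d.max(1)>0,np.hypot(*np.maximum(d,0).T),d.max(1))
    return least_squares(r,[*c0,yaw0],loss="cauchy",f_scale=.002).x.round(4),len(P)
E
python3 - <<'E'
from h import *
robot.move_pose([.5,.19,.30],q(.1435))
W=wcloud("w1")
P=W.reshape(-1,3);print("table",np.nanmedian(P[abs(P[:,2])<.01,2]))
print("rect",rect(W,(.509,.304),.08,.12,.084,.098,.1435))
for c in((.458,.379),(.481,.2212),(.5365,.39),(.5595,.2326)): print(c,cap(W,c,.064,.084))
for c in((.4402,.0738),(.5182,-.0495)): print(c,cap(W,c,.06,.08))
print((.5935,.0714),cap(W,(.5935,.0714),.064,.088),status.observe()["time_s"])
E
```

```text
table 8.248975197306403e-05
rect (array([0.5092, 0.304 , 0.1439]), 4017)
(0.458, 0.379) (array([0.4565, 0.3786]), 140)
(0.481, 0.2212) (array([0.4797, 0.2191]), 111)
(0.5365, 0.39) (array([0.5357, 0.39  ]), 147)
(0.5595, 0.2326) (array([0.5587, 0.2311]), 82)
(0.4402, 0.0738) (array([0.4388, 0.072 ]), 130)
(0.5182, -0.0495) (array([ 0.5171, -0.0519]), 135)
(0.5935, 0.0714) (array([0.5929, 0.071 ]), 143) 2.3833
```

View pics/w1.png

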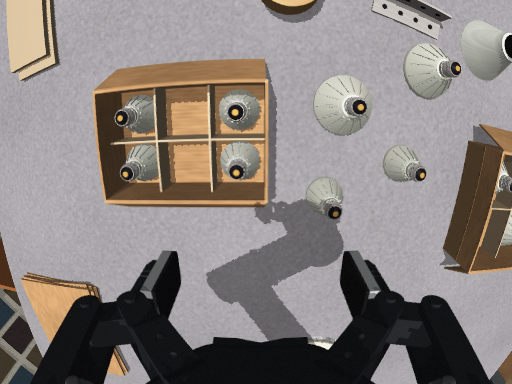

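The wrist view shows the small carton at (180,135) with both middle cells empty. Its positions agree with the fixed cameras to about 2 mm, so I'll start with a small lamp.

```bash
cat >> h.py <<'E'
def pick(xy,h,psi,zt):
    robot.gripper_to(.085)
    robot.move_pose([*xy,zt],q(psi)); robot.move_linear([*xy,h],v=.15)
    robot.gripper_to(0.0,effort=40); s=status.observe(); print("grip",s["opening"].round(4),s["grip_force"].round(1))
    robot.move_linear([*xy,zt],v=.15); robot.pause(.2)
    s=status.observe(); print("lifted",s["opening"].round(4),s["wrist_force"].round(2),s["time_s"])
    return s["wrist_force"]
def place(xy,h,psi,zt,f0):
    robot.move_pose([*xy,zt],q(psi)); robot.move_linear([*xy,h+.03],v=.15); robot.pause(.2)
    f0=status.observe()["wrist_force"]
    for dz in(.018,.010,.006,.0045,.003,.0015):
        robot.move_linear([*xy,h+dz],v=.05); df=status.observe()["wrist_force"]-f0; print(dz,df.round(1))
        if np.hypot(df[0],df[1])>8 or df[2]>3: break
    if dz>.008: print("STOP early contact"); return False
    robot.gripper_to(.05); robot.move_linear([*xy,zt],v=.15); print("t",status.observe()["time_s"]); return True
E
python3 - <<'E'
from h import *
f=pick((.439,.0725),.053,.144,.19)
print(place((.4694,.2983),.053,.144,.19,f))
W=wcloud("w2")
print(cap(W,(.4694,.2983),.064,.084))
E
```

```text
Traceback (most recent call last):
  File "h.py", line 35, in pick
    robot.gripper_to(0.0,effort=40); s=status.observe(); print("grip",s["opening"].round(4),s["grip_force"].round(1))
                                                                      ^^^^^^^^^^^^^^^^^^
AttributeError: 'float' object has no attribute 'round'
```

```bash
sed -i 's/print("grip",s\["opening"\].round(4),s\["grip_force"\].round(1))/print("grip",s["opening"],s["grip_force"])/; s/print("lifted",s\["opening"\].round(4),s\["wrist_force"\].round(2)/print("lifted",s["opening"],np.round(s["wrist_force"],2)/; s/f0=status.observe()\["wrist_force"\]/f0=np.array(status.observe()["wrist_force"])/' h.py
python3 - <<'E'
from h import *
s=status.observe();print(s["opening"],s["grip_force"],s["tcp_pos"],s["time_s"])
if not .022<s["opening"]<.031: raise SystemExit
robot.move_linear([.439,.0725,.19]);robot.pause(.2)
s=status.observe();print(s["opening"],np.round(s["wrist_force"],2))
print(place((.4694,.2983),.053,.144,.19,None))
W=wcloud("w2")
print(cap(W,(.4694,.2983),.064,.084))
E
```

```text
4.5460310399125214e-05 16.915716405583225 [0.44110008 0.07194296 0.05757346] 5.1667
```

```bash
python3 - <<'E'
from h import *
s=status.observe();print(np.round(s["wrist_force"],2),np.round(s["qpos"],3),np.round(s["ee_rot"],3))
p=[]
for c in("scene","side"):
    im,d=cams.capture(c);p.append(im);np.savez(c+"1.npz",p=im,d=d)
a=p[0][90:290,150:350];b=p[1][130:280,120:320]
cv2.imwrite("pics/m1.png",np.hstack([cv2.resize(a,(400,400)),cv2.resize(b,(400,300))[:, :] if 0 else cv2.copyMakeBorder(cv2.resize(b,(400,300)),0,100,0,0,cv2.BORDER_CONSTANT)])[:,:,::-1])
E
```

```text
[-7.17 -5.77 33.47] [ 0.53   0.259 -0.615  0.005 -0.695  1.184] [0.997 0.074 0.002 0.001]
```

View pics/m1.png

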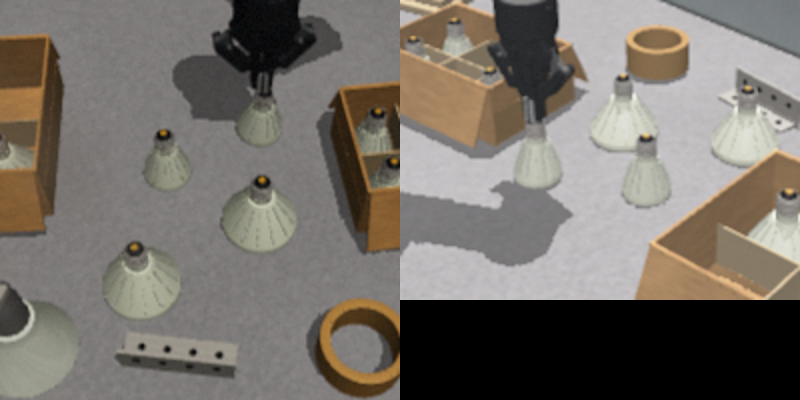

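```bash
python3 - <<'E'
from h import *
for c in("scene","side"):
    W=cloud(c,np.load(c+"1.npz")["d"]);im=np.load(c+"1.npz")["p"]
    P=W.reshape(-1,3);C=im.reshape(-1,3).mean(1)
    m=(np.hypot(P[:,0]-.44,P[:,1]-.072)<.05)
    for z in np.arange(.03,.15,.008):
        k=m&(P[:,2]>z)&(P[:,2]<z+.008)
        if k.sum(): print(c,round(z,3),k.sum(),"x",np.round([P[k,0].min(),P[k,0].max()],3),"y",np.round([P[k,1].min(),P[k,1].max()],3),"col",C[k].mean().round())
p=[]
for c,(u,v) in(("scene",(281,128)),("side",(188,200))):
    im=np.load(c+"1.npz")["p"];p.append(cv2.resize(im[v-30:v+30,u-25:u+25],(400,480),interpolation=cv2.INTER_CUBIC))
cv2.imwrite("pics/m2.png",np.hstack(p)[:,:,::-1])
E
```

```text
scene 0.03 56 x [0.436 0.467] y [0.049 0.095] col 117.0
scene 0.038 51 x [0.43  0.466] y [0.051 0.092] col 119.0
scene 0.046 49 x [0.434 0.461] y [0.054 0.091] col 122.0
scene 0.054 29 x [0.443 0.457] y [0.059 0.086] col 108.0
scene 0.062 14 x [0.444 0.458] y [0.061 0.085] col 87.0
scene 0.07 26 x [0.444 0.459] y [0.064 0.087] col 83.0
scene 0.078 34 x [0.441 0.456] y [0.063 0.087] col 57.0
scene 0.086 8 x [0.448 0.453] y [0.066 0.081] col 48.0
scene 0.094 26 x [0.445 0.455] y [0.058 0.083] col 46.0
scene 0.102 25 x [0.446 0.455] y [0.057 0.083] col 38.0
scene 0.11 24 x [0.442 0.453] y [0.057 0.083] col 37.0
scene 0.118 20 x [0.441 0.455] y [0.057 0.089] col 43.0
scene 0.126 46 x [0.432 0.459] y [0.044 0.104] col 23.0
scene 0.134 105 x [0.429 0.46 ] y [0.034 0.106] col 16.0
scene 0.142 76 x [0.429 0.461] y [0.032 0.115] col 16.0
side 0.03 72 x [0.417 0.464] y [0.047 0.095] col 180.0
side 0.038 68 x [0.419 0.463] y [0.048 0.095] col 178.0
side 0.046 56 x [0.423 0.463] y [0.052 0.091] col 180.0
side 0.054 44 x [0.427 0.454] y [0.058 0.083] col 175.0
side 0.062 30 x [0.431 0.454] y [0.06  0.083] col 143.0
side 0.07 27 x [0.432 0.45 ] y [0.062 0.081] col 133.0
side 0.078 33 x [0.432 0.455] y [0.062 0.084] col 127.0
side 0.086 13 x [0.431 0.448] y [0.064 0.076] col 98.0
side 0.094 31 x [0.431 0.453] y [0.059 0.084] col 77.0
side 0.102 29 x [0.432 0.453] y [0.057 0.084] col 78.0
side 0.11 33 x [0.43 0.45] y [0.055 0.085] col 72.0
side 0.118 27 x [0.431 0.445] y [0.056 0.083] col 77.0
side 0.126 24 x [0.427 0.454] y [0.054 0.097] col 48.0
side 0.134 75 x [0.425 0.458] y [0.037 0.104] col 44.0
side 0.142 65 x [0.424 0.458] y [0.03  0.113] col 43.0
```

View pics/m2.png

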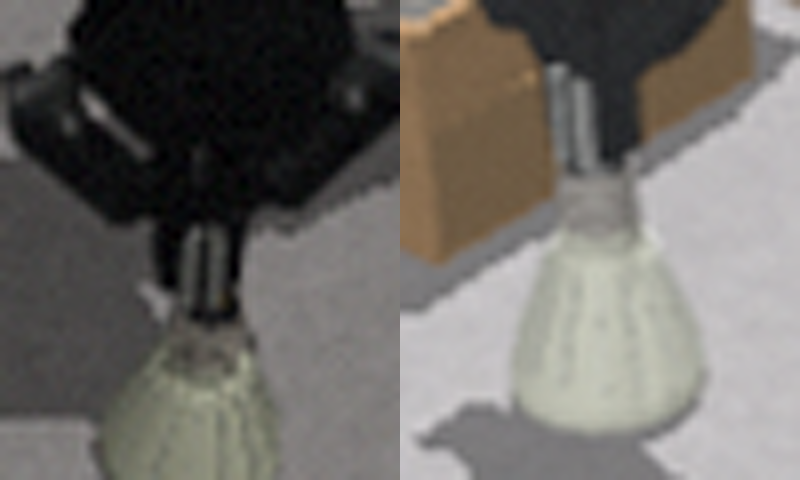

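The close view shows the closed fingers standing on top of the lamp's tip at about z 0.09, while the TCP reads 0.058. I'll lift clear and measure where the fingertips are relative to the reported TCP.

```bash
python3 - <<'E'
from h import *
s=status.observe();robot.move_linear([s["tcp_pos"][0],s["tcp_pos"][1],.16],v=.06)
p=[]
for o in(0,.0266,.085):
    if o: robot.gripper_to(o)
    s=status.observe();t=np.array(s["tcp_pos"]);print("open",s["opening"],"tcp",t.round(4),np.round(s["wrist_force"],1),s["time_s"])
    for c in("scene","side"):
        im,d=cams.capture(c);P=cloud(c,d).reshape(-1,3)
        m=(abs(P[:,0]-t[0])<.07)&(abs(P[:,1]-t[1])<.07)&(P[:,2]>.1)&(P[:,2]<.24)
        z=np.sort(P[m,2]);print(c,"lowest",z[:8].round(4), [ (round(a,3),int((m&(P[:,2]>a)&(P[:,2]<a+.006)).sum())) for a in np.arange(.13,.21,.012)])
        if c=="side": p.append(cv2.resize(im[130:240,130:250],(260,240)))
        if o==.085 and c=="side": print("lamp",cap(cloud(c,d),(.4425,.0725),.06,.08))
        if o==.085 and c=="scene": print("lamp",cap(cloud(c,d),(.4425,.0725),.06,.08))
cv2.imwrite("pics/m3.png",np.hstack(p)[:,:,::-1])
E
```

```text
open 0.00048810215254069614 tcp [0.4407 0.0717 0.1597] [0.5 0.5 0. ] 7.2
scene lowest [0.1897 0.19   0.1917 0.1928 0.1928 0.1932 0.1932 0.1934] [(np.float64(0.13), 0), (np.float64(0.142), 0), (np.float64(0.154), 0), (np.float64(0.166), 0), (np.float64(0.178), 0), (np.float64(0.19), 14), (np.float64(0.202), 26)]
side lowest [0.19   0.1901 0.1903 0.1907 0.1909 0.192  0.1927 0.1927] [(np.float64(0.13), 0), (np.float64(0.142), 0), (np.float64(0.154), 0), (np.float64(0.166), 0), (np.float64(0.178), 0), (np.float64(0.19), 14), (np.float64(0.202), 26)]
open 0.026422207662673898 tcp [0.4409 0.0718 0.16  ] [-0.1  0.  -0.1] 7.675
scene lowest [0.1873 0.1889 0.1896 0.1899 0.1908 0.1909 0.1915 0.1919] [(np.float64(0.13), 0), (np.float64(0.142), 0), (np.float64(0.154), 0), (np.float64(0.166), 0), (np.float64(0.178), 0), (np.float64(0.19), 17), (np.float64(0.202), 25)]
side lowest [0.1908 0.1911 0.1912 0.1916 0.1918 0.192  0.1923 0.1924] [(np.float64(0.13), 0), (np.float64(0.142), 0), (np.float64(0.154), 0), (np.float64(0.166), 0), (np.float64(0.178), 0), (np.float64(0.19), 27), (np.float64(0.202), 43)]
open 0.08519099094776075 tcp [0.4409 0.0718 0.16  ] [-0.3 -0.2 -0.1] 8.375
scene lowest [0.2002 0.2006 0.2022 0.2033 0.2035 0.2042 0.2043 0.2043] [(np.float64(0.13), 0), (np.float64(0.142), 0), (np.float64(0.154), 0), (np.float64(0.166), 0), (np.float64(0.178), 0), (np.float64(0.19), 0), (np.float64(0.202), 19)]
lamp (array([0.4388, 0.0704]), 69)
side lowest [0.202  0.2032 0.2036 0.2037 0.204  0.2043 0.2044 0.2044] [(np.float64(0.13), 0), (np.float64(0.142), 0), (np.float64(0.154), 0), (np.float64(0.166), 0), (np.float64(0.178), 0), (np.float64(0.19), 0), (np.float64(0.202), 22)]
lamp (array([0.4422, 0.0728]), 68)
```

View pics/m3.png

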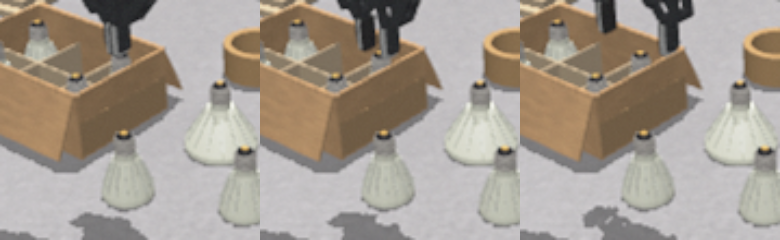

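This confirms that the real fingertips are 30 mm behind the reported TCP at grasp opening. The lamp is still standing at about (0.439, 0.071). I'll lower the commands by 30 mm and redo the grasp.

```bash
cat >> h.py <<'E'
_pick=pick
def pick(*a):
    f=_pick(*a); o=status.observe()["opening"]
    if not .022<o<.031: raise SystemExit("no grip")
    return f
E
python3 - <<'E'
from h import *
f=pick((.4392,.0715),.023,.144,.165)
print(place((.4694,.2983),.023,.144,.165,f))
W=wcloud("w2")
print(cap(W,(.4694,.2983),.064,.084))
E
```

```text
grip 0.025868450215662843 37.957319458946586
lifted 0.026269464733254675 [ 0.4  -0.68 -1.49] 11.925
0.018 [-0.4 -0.4  0.7]
0.01 [-0.3 -0.2 -0.6]
0.006 [ 0.3  0.  -1.4]
0.0045 [ 0.5 -0.8 -1. ]
0.003 [-2.9 -0.5  7.1]
t 16.825
True
(array([0.4691, 0.2978]), 236)
```

View pics/w2.png

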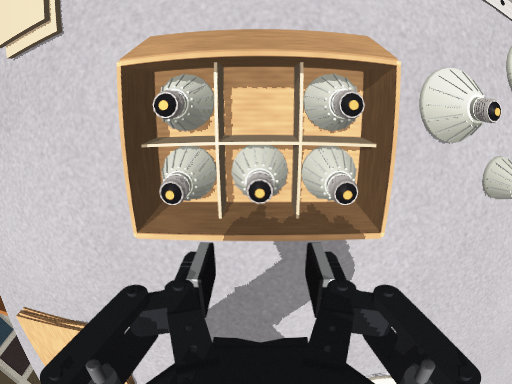

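The first small lamp stands in its cell at (260,180), level with its neighbours. On to the second small lamp, then a close look at the large carton.

```bash
python3 - <<'E'
from h import *
f=pick((.5175,-.0515),.023,.144,.17)
print(place((.5486,.3097),.023,.144,.17,f))
W=wcloud()
print(cap(W,(.5486,.3097),.064,.084),cap(W,(.4694,.2983),.064,.084))
robot.move_pose([.5,-.12,.26],q(.0865))
W=wcloud("w3")
print(rect(W,(.486,-.32),.112,.112,.09,.106,.0865))
for c in((.5368,-.2588),(.4354,-.3799)): print(c,cap(W,c,.068,.092))
for c in((.5935,.0714),(.6879,-.0714)): print(c,cap(W,c,.064,.088))
print(status.observe()["time_s"])
E
```

```text
grip 0.025536761010358053 37.98368073999882
lifted 0.02579997992767414 [-1.05  0.73 -1.56] 21.6917
0.018 [-1.7  0.1  0.1]
0.01 [-1.8 -0.6 -0.3]
0.006 [-1.6  0.3  0.8]
0.0045 [-1.   0.4  0. ]
0.003 [-3.8 -1.2  7.3]
t 27.1
True
(array([0.5478, 0.3091]), 237) (array([0.4687, 0.2977]), 280)
(array([ 0.4864, -0.318 ,  0.0854]), 4242)
(0.5368, -0.2588) (array([ 0.5354, -0.2595]), 184)
(0.4354, -0.3799) (array([ 0.4335, -0.3808]), 188)
(0.5935, 0.0714) (array([0.5929, 0.0723]), 202)
(0.6879, -0.0714) (array([ 0.6877, -0.0706]), 158)
28.825
```

View pics/w3.png

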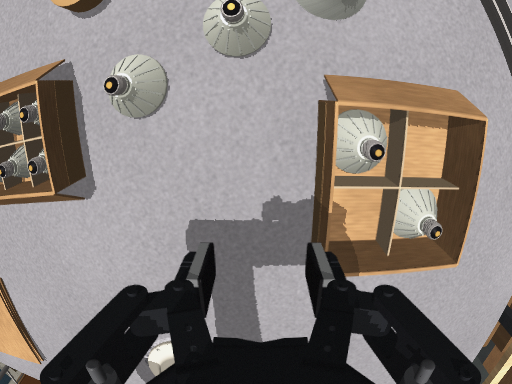

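The view shows the large carton at (400,175), with empty cells at (355,215) and (425,140). Placing both large lamps now.

```bash
python3 - <<'E'
from h import *
for a,b in(((.593,.0717),(.425,-.2683)),((.6878,-.071),(.5462,-.3703))):
    f=pick(a,.030,.086,.18)
    if not place(b,.030,.086,.18,f): raise SystemExit
    W=wcloud("w4");print(cap(W,b,.068,.088))
    P=W.reshape(-1,3);m=np.hypot(P[:,0]-b[0],P[:,1]-b[1])<.012;print("top",np.percentile(P[m,2],95))
robot.move_pose([.45,-.08,.28],q(.086))
W=wcloud()
print(rect(W,(.486,-.32),.112,.112,.09,.106,.086))
for c in((.425,-.2683),(.5462,-.3703),(.5368,-.2588),(.4354,-.3799)): print(c,cap(W,c,.068,.092))
im,_=cams.capture("side");im2,_=cams.capture("scene")
cv2.imwrite("pics/fin.png",np.hstack([cv2.resize(im,(400,300)),cv2.resize(im2,(400,300))])[:,:,::-1])
print(status.observe()["time_s"])
E
```

```text
grip 0.025525457371735068 52.87353215535404
lifted 0.025447437620632268 [-0.48  0.17 -3.59] 33.2417
0.018 [ 0.5 -0.9  0.7]
0.01 [ 0.6 -0.4  1. ]
0.006 [-0.  -0.3  1.5]
0.0045 [-1.6  0.9  6.7]
t 38.4833
(array([ 0.4239, -0.269 ]), 140)
top 0.29900707883538696
grip 0.025532985389378423 48.69973821361782
lifted 0.02532696659636969 [-0.09 -0.63 -1.6 ] 43.2833
0.018 [-0.4  0.7 -0.4]
0.01 [0.  0.6 0.1]
0.006 [-0.1  0.3 -0.1]
0.0045 [-0.6  0.9  4. ]
t 48.3583
(array([ 0.5447, -0.3712]), 142)
top 0.29866780136952026
(array([ 0.4858, -0.318 ,  0.0866]), 4496)
(0.425, -0.2683) (array([ 0.4238, -0.2697]), 180)
(0.5462, -0.3703) (array([ 0.5452, -0.372 ]), 179)
(0.5368, -0.2588) (array([ 0.5357, -0.2597]), 167)
(0.4354, -0.3799) (array([ 0.4335, -0.381 ]), 176)
49.7833
```

View pics/fin.png

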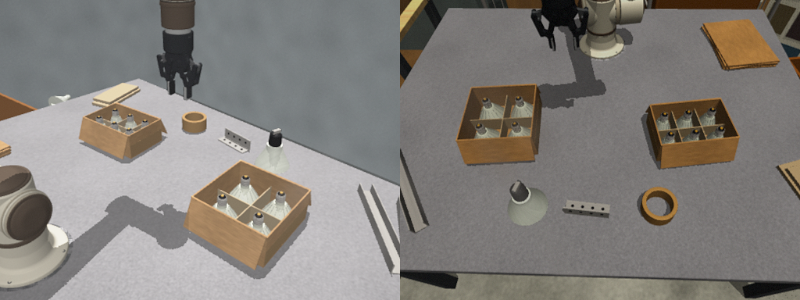

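View pics/w4.png

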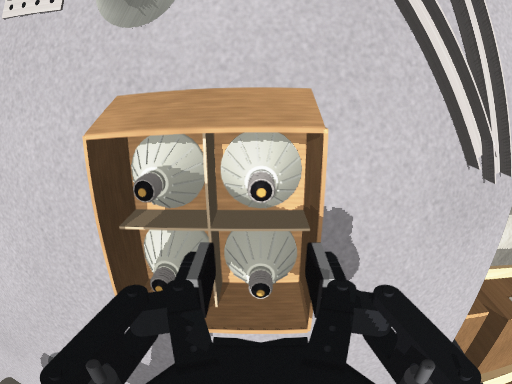

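All four lamps are upright in their cells. In the wrist view the large ones sit at (165,180) or (260,180) and in the row below, and floor contact came at the expected height. The bystanders haven't moved and the arm is clear, so I'm handing in.

```bash
python3 -c "
from workcell import hand_in
print(hand_in())"
```

```text
the job is handed in; nothing more can be done
None
```

I packed all four lamps cap up in the correct carton cells and handed the job in at about 50 s; the first grasp missed and was redone (the real fingertips sit 30 mm short of the reported TCP), and the hand-in returned no verdict.

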